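Line up the bud vases by height on the ware board

TASK

Line up the four clay bud vases on the ware board in order of height, one standing upright in the middle of each round cork pad: the shortest on the pad next to the banding wheel, and on up to the tallest at the far end of the row. Do not tip any vase over, and leave the glaze jar where it stands.

Things in the scene. Friction and masses are not known exactly. Their poses are not given: they have to be found in the camera images.
- vase_1_center (a point): The shortest of four loose terracotta bud vases of one family: straight round body 40 mm in diameter up to 36 mm, then a shoulder and a narrow neck with a closed (solid) mouth; 52 mm high over all, 70 g (may vary by a third). The point is its centre, 26 mm above its foot; z is the vase's axis, up. It starts upright on the table, nearer the robot than the board; the four stand in a row in random order. Grip it round the straight body, which spans the centre point.
- vase_2_center (a point): The second shortest of four loose terracotta bud vases of one family: straight round body 46 mm in diameter up to 46 mm, then a shoulder and a narrow neck with a closed (solid) mouth; 66 mm high over all, 100 g (may vary by a third). The point is its centre, 33 mm above its foot; z is the vase's axis, up. It starts upright on the table, nearer the robot than the board; the four stand in a row in random order. Grip it round the straight body, which spans the centre point.
- vase_3_center (a point): The second tallest of four loose terracotta bud vases of one family: straight round body 52 mm in diameter up to 56 mm, then a shoulder and a narrow neck with a closed (solid) mouth; 80 mm high over all, 150 g (may vary by a third). The point is its centre, 40 mm above its foot; z is the vase's axis, up. It starts upright on the table, nearer the robot than the board; the four stand in a row in random order. Grip it round the straight body, which spans the centre point.
- vase_4_center (a point): The tallest of four loose terracotta bud vases of one family: straight round body 58 mm in diameter up to 67 mm, then a shoulder and a narrow neck with a closed (solid) mouth; 96 mm high over all, 210 g (may vary by a third). The point is its centre, 48 mm above its foot; z is the vase's axis, up. It starts upright on the table, nearer the robot than the board; the four stand in a row in random order. Grip it round the straight body, which spans the centre point.
- pad_1: One of four identical round cork pads, 76 mm in diameter and 5 mm thick, fixed in a row on a dark wooden ware board (430 x 130 mm, 12 mm thick, fixed; it lies beyond the vases, roughly across the robot's front). This is number 1 counted along the row from the robot's right (-y) to its left (+y). Origin: centre of the pad's underside, 12 mm above the table, so its upper face is 17 mm above the table. Neighbouring pads are 92 to 118 mm apart.
- pad_2: One of four identical round cork pads, 76 mm in diameter and 5 mm thick, fixed in a row on a dark wooden ware board (430 x 130 mm, 12 mm thick, fixed; it lies beyond the vases, roughly across the robot's front). This is number 2 counted along the row from the robot's right (-y) to its left (+y). Origin: centre of the pad's underside, 12 mm above the table, so its upper face is 17 mm above the table. Neighbouring pads are 92 to 118 mm apart.
- pad_3: One of four identical round cork pads, 76 mm in diameter and 5 mm thick, fixed in a row on a dark wooden ware board (430 x 130 mm, 12 mm thick, fixed; it lies beyond the vases, roughly across the robot's front). This is number 3 counted along the row from the robot's right (-y) to its left (+y). Origin: centre of the pad's underside, 12 mm above the table, so its upper face is 17 mm above the table. Neighbouring pads are 92 to 118 mm apart.
- pad_4: One of four identical round cork pads, 76 mm in diameter and 5 mm thick, fixed in a row on a dark wooden ware board (430 x 130 mm, 12 mm thick, fixed; it lies beyond the vases, roughly across the robot's front). This is number 4 counted along the row from the robot's right (-y) to its left (+y). Origin: centre of the pad's underside, 12 mm above the table, so its upper face is 17 mm above the table. Neighbouring pads are 92 to 118 mm apart.
- wheel: Banding wheel (potter's small hand turntable): round aluminium disc 110 mm in diameter on a dark foot, 50 mm high, fixed to the table (it neither moves nor turns) beyond one end of the row of pads, about 130 mm from the end pad; which end differs from start to start. A square white tub 100 x 100 x 45 mm with small tools, also fixed, stands beyond the other end. Origin: centre of its underside, on the table.
- glaze_jar_center (a point): Bystander: a closed glaze jar with white lid, 60 mm in diameter, 75 mm high, loose on the table to the robot's right of the vases; it is to be left alone. The point is its centre, 37.5 mm above the table. (A terracotta pot with brushes, about 72 mm wide and 160 mm high with brushes, stands fixed to the robot's left of the vases, some 0.37 m left of the robot's centre line.)

How it is judged (in metres and radians):
At the end, for the whole second after the job is handed in: Each vase stands on its own pad, in order of height starting with the shortest at the pad next to the banding wheel: centre within 12 mm (horizontally) of its pad's centre, upright within 0.1 rad, its foot within 4 mm of the pad's upper face, and all at rest (((horizontal distance between wheel and pad_1 below 0.25 m and horizontal distance between vase_1_center and pad_1 below 0.012 m and horizontal distance between vase_2_center and pad_2 below 0.012 m and horizontal distance between vase_3_center and pad_3 below 0.012 m and horizontal distance between vase_4_center and pad_4 below 0.012 m) or (horizontal distance between wheel and pad_4 below 0.25 m and horizontal distance between vase_1_center and pad_4 below 0.012 m and horizontal distance between vase_2_center and pad_3 below 0.012 m and horizontal distance between vase_3_center and pad_2 below 0.012 m and horizontal distance between vase_4_center and pad_1 below 0.012 m)) and z of vase_1_center in the frame of pad_1 between 0.027 and 0.035 m and angle between each of vase_1_center, vase_2_center, vase_3_center, vase_4_center's own z axis and vertical below 0.1 rad and linear speed of each of vase_1, vase_2, vase_3, vase_4 below 0.02 m/s and angular speed of each of vase_1, vase_2, vase_3, vase_4 below 0.2 rad/s and z of vase_2_center in the frame of pad_1 between 0.034 and 0.042 m and z of vase_3_center in the frame of pad_1 between 0.041 and 0.049 m and z of vase_4_center in the frame of pad_1 between 0.049 and 0.057 m); the robot touches nothing.
It fails at once if a vase is tipped over (more than 0.6 rad from upright) (angle between any of vase_1_center, vase_2_center, vase_3_center, vase_4_center's own z axis and vertical above 0.6 rad).
It fails at once if the glaze jar is moved by more than 30 mm (distance of glaze_jar_center from where it was at the start of the episode above 0.03 m).
It also fails if it takes over 99 s, if anything falls off the work surface, if the arm or the gripper's body presses on something with over 40 N, if the wrist force passes 120 N, or if a joint passes its speed limit or range.

ROBOT

A 7-joint arm with a two-finger parallel gripper is mounted at the origin on the work surface. World frame = base frame: x ahead of the robot, y to its left, z up, the work surface at z = 0. Lengths are in m, angles in degrees, forces in N, time in s.
With the tool pointing down it reaches from about 0.425 to 0.925 m from the base axis. Payload 6.8 kg.
Tool frame: the origin (TCP) lies on the front face of the gripper's body, between the roots of the fingers; the fingertips stand ctrl.tip_reach ahead of it and the grasp point (between the pads) lies 61 mm ahead of it (ctrl.tip_reach is the distance from the TCP to the fingertips, in m); z points along the fingers, y is the line along which they close (so a half turn about z gives the same grasp; the last joint's range is limited). The gripper opens to 88 mm and grips with 3 to 60 N. Pads are 20 mm wide; open, the fingers measure 115 mm over their backs; the gripper's body (75 mm by 178 mm) begins 61 mm behind the grasp point.
Start: joints at [63.249, 27.33, 1.283, 89.118, -0.659, 63.558, -4.761], TCP at [0.237, -0.632, 0.303] pointing down, gripper open.
Joint ranges: [-169.35, 169.35], [-19.33, 120.38], [-80.79, 83.38], [13.8, 139.57], [-78.32, 258.32], [9.67, 109.79], [-169.56, 169.56]. Speed limits (degrees/s): [136.94, 136.94, 180, 180, 180, 180, 180].

INTERFACE

Orientations are given as a 3x3 rotation matrix whose columns are the frame's x, y, z axes.
In Python, from station import ctrl gives the robot as it stands. Calls block until the motion is done:
- ctrl.reach(position, orientation): joint-space move of the TCP to a pose.
- ctrl.move_l(position, orientation=None, speed=0.15, f_stop=None): straight line of the TCP; orientation=None keeps the orientation; speed is the mean speed in m/s. With f_stop (N) it stops when the force on the tool has changed by that much, and returns True; else False.
- ctrl.move_joints(angles): joint-space move.
- ctrl.command_gripper(opening, squeeze=None): finger opening in m; squeeze is the grip in N (None keeps the last); returns when the fingers have stopped.
- ctrl.sleep(seconds).
- ctrl.inverse_kinematics(position, orientation): joint angles nearest the present ones, or None.
- ctrl.read_state(): the state.
- ctrl.get_image(name): name is "side" or "top" or "wrist"; returns a dict with "frame" (384x512x3 uint8, blue, green, red), "fx", "fy", "cx", "cy" (pixels), "dist" ([k1, k2, p1, p2, k3] as OpenCV has them; the pictures are not rectified), "extrinsics" (4x4, takes a point from camera to world coordinates); the wrist camera has in their place "mount" (4x4, takes a point from camera to tool coordinates, whose origin is the TCP and whose axes are the flange's). Camera axes: x right, y down, z forward; pixel columns grow to the right and rows downward; lengths in m; the calibration is good to about 2 mm. A picture is of the moment at which its call begins: read the wrist's pose just before it. There is no depth.
A pose or a line that the arm cannot do raises ctrl.MotionError and nothing moves.
- ctrl.hand_in(): hands the job in; it is judged then, once.
The state is a dict: "t": time; "qpos": joint angles; "joint_vel": joint speeds; "joint_torque": joint torques, N m; "tool_pos": TCP position; "ee_rot": TCP orientation; "force": force on the tool from outside, world axes, zero at the start; "ft_torque": the same for the moment, N m; "grip_width": finger opening in m; "finger_force": force on a finger pad.
Only numpy, scipy, OpenCV 4.12 (cv2) and the standard library are available. Lean on these libraries where they do the work, as an engineer would, in place of code of your own. Each camera call takes 0.05 s, during which the arm holds its last target. There are 200 camera calls.

## Working session

There is one attempt and no reset: what is moved stays moved. The work goes in short steps, each a Python script; the robot and the scene stay as the last script left them, time stands still between calls to the robot, and variables do not carry over. Pictures are saved under pics/ and viewed, at most 14 in all, crops included, and the job is handed in when it is done.

```bash
ls; mkdir -p pics; python3 - <<'E'
from station import ctrl
import cv2,numpy as np
for n in("top","side"):
    d=ctrl.get_image(n); cv2.imwrite(f"pics/{n}0.png",d["frame"])
    print(n,d["fx"],d["fy"],d["cx"],d["cy"],d["dist"]);print(np.round(d["extrinsics"],4))
d=ctrl.get_image("wrist");print(d["mount"]);s=ctrl.read_state();print(s["t"],s["ee_rot"],s["grip_width"],ctrl.tip_reach)
E
```

```text
pics
top 468.4956551104217 468.4956551104217 252.01999945815925 187.54283006764237 [-0.05965626  0.          0.          0.          0.        ]
[[-0.0268 -0.9938  0.108   0.4399]
 [-0.9995  0.0287  0.0154 -0.0289]
 [-0.0184 -0.1075 -0.994   1.1214]
 [ 0.      0.      0.      1.    ]]
side 355.12827922259885 355.12827922259885 251.1041872182009 187.87066386447393 [-0.1110137  0.         0.         0.         0.       ]
[[-0.9459 -0.1664  0.2785  0.2551]
 [-0.3244  0.4665 -0.8229  0.7663]
 [ 0.007  -0.8687 -0.4952  0.5501]
 [ 0.      0.      0.      1.    ]]
[[-7.72840822e-04 -9.62296151e-01 -2.72002794e-01  7.30711609e-02]
 [ 9.99999701e-01 -7.36016465e-04 -2.37404838e-04 -7.08108832e-04]
 [ 2.82552276e-05 -2.72002896e-01  9.62296432e-01 -8.33849859e-02]
 [ 0.00000000e+00  0.00000000e+00  0.00000000e+00  1.00000000e+00]]
0.15 [[ 9.36314470e-01  3.51162217e-01 -5.57981430e-04]
 [ 3.51162643e-01 -9.36313736e-01  1.17683182e-03]
 [-1.09186808e-04 -1.29782689e-03 -9.99999152e-01]] 0.08766516022163728 0.08
```

View pics/top0.png

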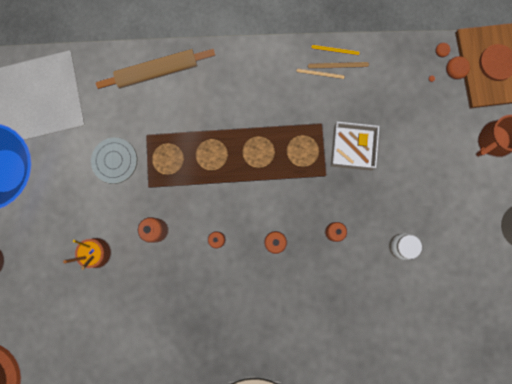

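View pics/side0.png

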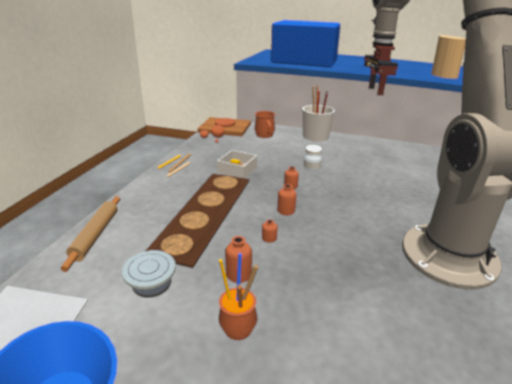

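The top view shows, from the left, v4 (150,230), v1 (216,240), v3 (276,242) and v2 (337,232). The wheel at (114,160) is at the left end, so v1 goes to pad_4 (left) and v4 to pad_1. The side view agrees.

```bash
cat >h.py <<'E'
from station import ctrl
import cv2,numpy as np
def ray(d,uv,z,T=None):
    T=d["extrinsics"] if T is None else T
    K=np.array([[d["fx"],0,d["cx"]],[0,d["fy"],d["cy"]],[0,0,1]])
    p=cv2.undistortPoints(np.array([[uv]],float),K,np.array(d["dist"]))[0,0]
    r=T[:3,:3]@[p[0],p[1],1]; o=T[:3,3]
    return (o+r*(z-o[2])/r[2])[:2]
H={1:.052,2:.066,3:.080,4:.096}
E
python3 - <<'E'
from h import *
d=ctrl.get_image("top");f=d["frame"];hsv=cv2.cvtColor(f,cv2.COLOR_BGR2HSV)
for k,(u,v) in {4:(150,230),1:(216,240),3:(276,242),2:(337,232)}.items():
    w=f[v-20:v+20,u-20:u+20].astype(int)
    body=((w[:,:,2]-w[:,:,0])>35).astype(np.uint8)
    cs,_=cv2.findContours(body,cv2.RETR_EXTERNAL,cv2.CHAIN_APPROX_NONE);c=max(cs,key=cv2.contourArea)
    m=np.zeros_like(body);cv2.drawContours(m,[c],-1,1,-1)
    hole=m*(w[:,:,2]<75); n,l,s,ce=cv2.connectedComponentsWithStats(hole.astype(np.uint8))
    i=1+np.argmax(s[1:,4]) if n>1 else 0
    x,y,bw,bh=cv2.boundingRect(c)
    print(k,"body",(x,y,bw,bh),"mouth",ce[i]+[u-20,v-20],s[i,4],"pos",ray(d,ce[i]+[u-20,v-20],H[k]),"blobcentre",ray(d,(u-20+x+bw/2-.5,v-20+y+bh/2-.5),H[k]*.55))
b=cv2.inRange(hsv,(8,60,90),(22,200,255));b[:,:]=b*(1)
P=[]
for u,v in((303,151),(258,152),(211,154),(168,159)):
    w=b[v-20:v+20,u-20:u+20];w=cv2.morphologyEx(w,cv2.MORPH_CLOSE,np.ones((5,5)))
    cs,_=cv2.findContours(w,cv2.RETR_EXTERNAL,cv2.CHAIN_APPROX_NONE);c=max(cs,key=cv2.contourArea)
    e=cv2.fitEllipse(c);uv=np.array(e[0])+[u-20,v-20];P.append(ray(d,uv,.017));print("pad",uv,e[1],P[-1])
print(np.linalg.norm(np.diff(P,axis=0),axis=1), "wheel",ray(d,(114,160),.05))
E
```

```text
4 body (8, 8, 27, 24) mouth [146.5 229. ] 26 pos [0.46632442 0.22130774] blobcentre [0.46603937 0.22145195]
1 body (12, 12, 17, 16) mouth [215.         239.28571429] 7 pos [0.44009715 0.07506812] blobcentre [0.43954671 0.07502401]
3 body (9, 9, 22, 23) mouth [275.5 242. ] 16 pos [ 0.43056328 -0.06133491] blobcentre [ 0.43024213 -0.06245563]
2 body (9, 10, 21, 20) mouth [338.38461538 231.38461538] 13 pos [ 0.45010586 -0.20341492] blobcentre [ 0.45028988 -0.20281643]
pad [302.34926414 150.43905449] (31.828289031982422, 32.291778564453125) [ 0.64550511 -0.13439627]
pad [258.06674767 151.56071472] (31.612539291381836, 32.26593017578125) [ 0.64593083 -0.02854373]
pad [209.03818512 152.28190804] (30.48448371887207, 41.577003479003906) [0.64777844 0.08895747]
pad [170.4140358  157.20946121] (31.789901733398438, 40.43697738647461) [0.63870184 0.18215318]
[0.10585339 0.11751573 0.09363667] wheel [0.63038713 0.30900283]
```

```bash
python3 - <<'E'
from h import *
d=ctrl.get_image("top");f=d["frame"]
P=[]
for u,v in((303,151),(258,152),(212,154),(168,159)):
    w=cv2.GaussianBlur(f[v-20:v+21,u-20:u+21],(3,3),0)[:,:,2]
    m=(w>100).astype(np.uint8)
    n,l,s,_=cv2.connectedComponentsWithStats(m);i=l[20,20] or 1+np.argmax(s[1:,4])
    c=cv2.findContours((l==i).astype(np.uint8),0,1)[0][0]
    (x,y),r=cv2.minEnclosingCircle(cv2.convexHull(c));uv=np.array([u-20+x,v-20+y]);P.append(ray(d,uv,.017));print("pad",uv,r,s[i],P[-1])
P=np.array(P);print(np.linalg.norm(np.diff(P,axis=0),axis=1))
A=np.array([[0,1,0],[1,0,0],[0,0,-1.]]).astype(float)
for s in(1,-1):
  R=A*[s,s,1]
  for p in [[.466,.221],[.44,.075],[.431,-.061],[.45,-.203]]+P.tolist():
    for z in (.1,.25):
      q=ctrl.inverse_kinematics([*p,z],R);print(s,np.round(p,3),z,None if q is None else np.round(q))
E
```

```text
pad [302.38053131 150.51327515] 16.25855827331543 [  4   4  32  32 822] [ 0.64532299 -0.13446383]
pad [258.10861015 151.52348328] 16.29796600341797 [  4   4  33  32 828] [ 0.64601815 -0.02864636]
pad [211.0430336  154.22950745] 16.280595779418945 [  3   4  33  33 821] [0.64289458 0.08421975]
pad [167.45454597 158.54545403] 16.38896942138672 [  4   4  32  32 819] [0.6356756  0.18932766]
[0.10581975 0.11290933 0.10535552]
1 [0.466 0.221] 0.1 [  9.  41. -53. 117.  46.  46. -72.]
1 [0.466 0.221] 0.25 [ 17.  28. -62. 111.  29.  59. -59.]
1 [0.44  0.075] 0.1 [ 13.  29. -37. 126.  32.  34. -47.]
1 [0.44  0.075] 0.25 [ 25.  15. -49. 120.  15.  51. -32.]
1 [ 0.431 -0.061] 0.1 [ 21.  26. -25. 128.  22.  29. -21.]
1 [ 0.431 -0.061] 0.25 [ 30.  11. -33. 122.   8.  49.  -8.]
1 [ 0.45  -0.203] 0.1 [ 34.  29. -21. 121.  19.  33.  -1.]
1 [ 0.45  -0.203] 0.25 [ 39.  16. -25. 115.   9.  51.   9.]
1 [ 0.645 -0.134] 0.1 [ 25.  42. -26.  98.  24.  46. -12.]
1 [ 0.645 -0.134] 0.25 [ 26.  31. -28.  93.  16.  60.  -7.]
1 [ 0.646 -0.029] 0.1 [ 19.  42. -31.  99.  28.  47. -25.]
1 [ 0.646 -0.029] 0.25 [ 20.  
[... 567 characters left out ...]
.431 -0.061] 0.25 [ -61.   22.   76.  126.  -27.   51. -148.]
-1 [ 0.45  -0.203] 0.1 [   6.   29.   14.  123.  -13.   30. -151.]
-1 [ 0.45  -0.203] 0.25 [  10.   14.    8.  117.   -2.   49. -160.]
-1 [ 0.645 -0.134] 0.1 [  -4.   40.   15.  100.  -14.   42. -162.]
-1 [ 0.645 -0.134] 0.25 [  -1.   29.   10.   95.   -6.   57. -169.]
-1 [ 0.646 -0.029] 0.1 [ -45.   66.   72.  104.  -70.   68. -129.]
-1 [ 0.646 -0.029] 0.25 [ -46.   50.   73.   99.  -50.   71. -140.]
-1 [0.643 0.084] 0.1 [ 30.  60. -69.  98.  60.  68. 124.]
-1 [0.643 0.084] 0.25 [ 30.  45. -68.  93.  44.  73. 134.]
-1 [0.636 0.189] 0.1 [ 20.  61. -69.  95.  61.  69. 116.]
-1 [0.636 0.189] 0.25 [ 20.  47. -68.  91.  45.  74. 125.]
```

Measurements fit the stated sizes: pad spacings are 106, 113 and 105 mm, and mouth and blob centres agree within about 1 mm. Going over v2 for a close check.

```bash
cat >>h.py <<'E'
R=np.array([[0,1,0],[1,0,0],[0,0,-1.]])
V={4:(.4662,.2214),1:(.4398,.0750),3:(.4304,-.0619),2:(.4502,-.2031)}
PAD={1:(.6453,-.1345),2:(.6460,-.0286),3:(.6429,.0842),4:(.6357,.1893)}
G={1:.024,2:.031,3:.040,4:.048}
DEST={1:4,2:3,3:2,4:1}
def wrist():
    s=ctrl.read_state();d=ctrl.get_image("wrist");T=np.eye(4);T[:3,:3]=s["ee_rot"];T[:3,3]=s["tool_pos"]
    return d,T@d["mount"]
def project(d,T,p):
    K=np.array([[d["fx"],0,d["cx"]],[0,d["fy"],d["cy"]],[0,0,1]]);M=np.linalg.inv(T)
    return cv2.projectPoints(np.array([p],float),cv2.Rodrigues(M[:3,:3])[0],M[:3,3],K,np.array(d["dist"]))[0].ravel()
E
python3 - <<'E'
from h import *
ctrl.reach([*V[2],.28],R)
d,T=wrist();f=d["frame"].copy();uv=project(d,T,(*V[2],H[2]));print(uv,ctrl.read_state()["t"])
cv2.circle(f,tuple(int(round(a)) for a in uv),3,(0,255,0),1);cv2.imwrite("pics/w2.png",f)
E
```

```text
[264.96796682 177.56905263] 2.05
```

View pics/w2.png

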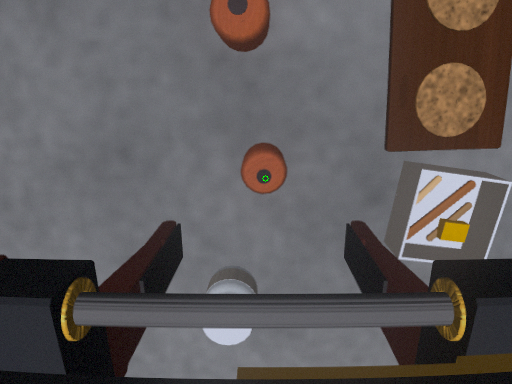

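The wrist view shows v2's mouth at about (264,177), on the projected point (265,178). Picking and placing v2.

```bash
cat >>h.py <<'E'
def place(k,squeeze=15):
    g=G[k]+.061; x,y=V[k]; p=PAD[DEST[k]]
    ctrl.command_gripper(.088)
    ctrl.reach([x,y,.28],R); ctrl.move_l([x,y,g],speed=.12)
    ctrl.command_gripper(0,squeeze); s=ctrl.read_state(); print(k,"grip",s["grip_width"],s["finger_force"])
    if s["grip_width"]<.03: print("MISSED");return
    ctrl.move_l([x,y,.28],speed=.15)
    ctrl.reach([*p,.28],R); ctrl.move_l([*p,g+.017+.012],speed=.15)
    hit=ctrl.move_l([*p,g+.017-.004],speed=.02,f_stop=3)
    s=ctrl.read_state(); print("hit",hit,"z err",s["tool_pos"][2]-g-.017,"width",s["grip_width"],s["force"])
    ctrl.command_gripper(.086); ctrl.move_l([*p,.28],speed=.15)
    print("t",ctrl.read_state()["t"])
def look(k,name):
    p=PAD[DEST[k]];d,T=wrist();f=d["frame"].copy()
    for q,c in (((*p,.017+H[k]),(0,255,0)),((*p,.017),(255,0,0))):
        uv=project(d,T,q);print(uv);cv2.circle(f,tuple(int(round(a)) for a in uv),2,c,1)
    cv2.imwrite(f"pics/{name}.png",f)
E
python3 - <<'E'
from h import *
place(2);look(2,"p2")
E
```

```text
2 grip 0.045667333836255194 15.000102929770947
hit True z err -0.0002789729941720803 width 0.045436073365875705 [ 0.69668965 -0.16923818  3.83780058]
t 11.55
[266.22242492 183.9069399 ]
[265.92544938 168.04246728]
```

View pics/p2.png

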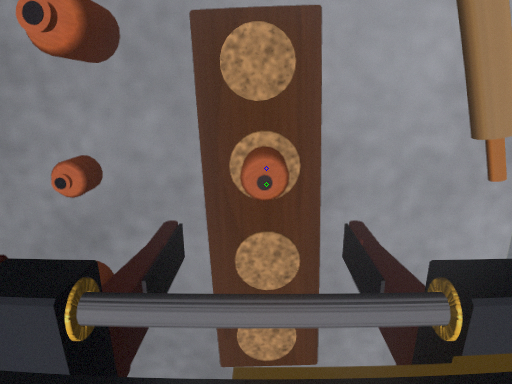

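v2 stands on pad_3 with its mouth at (264,183), on the prediction (266,184), centred within about 2 mm. Placing the other three.

```bash
python3 - <<'E'
from h import *
place(1)
place(3,20)
place(4,25)
s=ctrl.read_state();ctrl.reach([.5,-.3,.35],R)
d=ctrl.get_image("top");f=d["frame"];T=d["extrinsics"]
c=f.copy()
for k in H:
    p=PAD[DEST[k]];u,v=uv=project(d,T,(*p,.017+H[k]));u,v=int(round(u)),int(round(v))
    w=f[v-7:v+8,u-7:u+8,2]; m=(w<75).astype(np.uint8)
    n,l,st,ce=cv2.connectedComponentsWithStats(m)
    for i in range(1,n):
        if st[i,4]>3: print(k,st[i,4],1e3*(ray(d,ce[i]+[u-7,v-7],.017+H[k])-p))
    cv2.circle(c,(u,v),1,(0,255,0),-1)
cv2.imwrite("pics/end.png",cv2.resize(c[90:260,50:420],None,fx=2.1,fy=2.1,interpolation=cv2.INTER_NEAREST))
E
```

```text
1 grip 0.03974289943090563 15.00003383756848
hit True z err -0.0002555562088640412 width 0.03958053517373655 [ 0.05249155 -0.1921447   3.40682953]
t 21.6833
3 grip 0.05172185871759396 20.00012223286035
hit True z err -5.556466941770977e-05 width 0.05125959662155645 [-0.22087811 -0.86570508  3.82478761]
t 31.375
4 grip 0.05734861561329522 25.000241082161665
hit True z err 2.090953912636806e-05 width 0.05752985059910692 [-0.09201592 -1.09671861  3.544914  ]
t 41.2583
1 9 [0.09067204 0.23226496]
2 12 [ 0.02602304 -0.43729991]
3 21 [-0.08134022  0.17786673]
4 29 [-0.12075877 -0.00836827]
```

View pics/end.png

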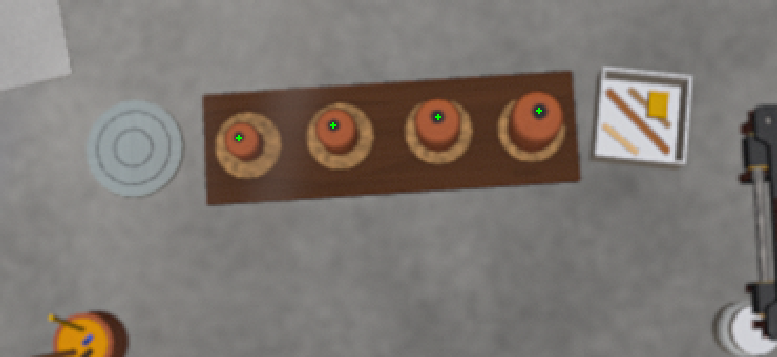

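All four stand on their pads in order, with mouths within 0.5 mm of where they should be. The gripper is clear, high above the jar.

```bash
python3 -c "
from station import ctrl
print(ctrl.hand_in())"
```

```text
the job is handed in; nothing more can be done
None
```

The four vases stand upright on their pads, shortest next to the banding wheel and tallest at the far end, each within about 0.5 mm of the measured pad centre in the top view; the glaze jar was not touched, and the job was handed in after about 42 s (no verdict was returned).

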